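Shut and latch the pastry case

TASK

Push the open lid of the small pastry case fully shut, and only then push the red-barred latch lever over its centre, towards the lid, so that it snaps across into its locked position. Do it all by pushing with the fingers: lift nothing, do not shove the case out of its place, and leave the jar, the cupcake and the little cake stand where they are. Finish with the lid shut, the latch locked and the hand clear.

Things in the scene. Friction and masses are not known exactly. Their poses are not given: they have to be found in the camera images.
- case: Countertop pastry case: a 200 (x) by 260 (y) mm marble base 30 mm thick with clear walls up to 110 mm and pastries inside, 3 to 4.5 kg, standing loose on the counter (it slides if pushed sideways hard, over some 15 to 30 N). Origin: centre of its underside, on the counter. Its x axis points from the front (latch side, towards the robot) to the back (hinge side), y along the front to the left, z up.
- lid (a joint): Angle (rad) of the clear lid with mint-green rim: 0 = lying flat shut on the walls, larger = further open (starts between 0.5 and 0.95, stop at 1.3). The hinge is along the case's y, at the back. It is stiff: the lid stays where it is left, and needs some 1 to 4 N of downward push at 100 mm or more from the hinge, more nearer to it.
- hinge_line (a point): Middle of the lid's hinge line: 95 mm behind the case's centre and 114 mm above its underside. At lid angle a, a point of the lid's mid-plane at distance r from the hinge lies r*cos(a) in front of this and r*sin(a) above it. The lid is 195 mm long (front to back), 260 mm wide, its rim 8 mm and its clear panel 5 mm thick.
- lid_edge (a point): Middle of the lid's green front rim (24 mm wide), on its upper face, 183 mm from the hinge. With the lid shut it is 118 mm above the counter. Moves with the lid.
- latch (a joint): Angle (rad) of the over-centre latch lever: 0 = unlocked, leaning 0.5 rad from upright away from the lid, towards the case's front (-x of the case); 1.0 = locked, leaning 0.5 rad the other way, over the lid (+x of the case). 0.5 is upright, its centre: a spring drives it from there to whichever end is nearer. Starting it takes about 5 N at the red bar, less towards the centre.
- latch_bar (a point): Centre of the red crossbar on the end of the latch lever: 16 mm thick, 44 mm long, along the case's y; 72 mm from the pivot. Unlocked it is 152 mm in front of the case's centre and 163 mm above its underside; locked it is 83 mm in front of the centre at the same height; upright, 172 mm above the underside. Moves with the lever.
- latch_pivot (a point): Pivot of the latch lever, in a metal bracket in the middle of the case's front wall: 118 mm in front of the case's centre, 100 mm above its underside. The pivot axis is along the case's y.
- jar: Loose amber jar with a brass cap, 60 mm across, 100 mm tall; origin at the centre of its underside. Not to be disturbed. The three small things stand in changing order: one ahead and to the left of the case, one to its left, one to its right.
- cupcake: Loose cupcake with pink icing and a cherry, 66 mm across, 88 mm tall; origin at the centre of its underside. Not to be disturbed.
- cakestand: Loose white cake stand with a small yellow-green cake, 68 mm across, 100 mm tall; origin at the centre of its underside. Not to be disturbed.

How it is judged:
On the way, in this order (a step that is already met when the one before it is completed fails the run):
1. the lid is pushed fully shut while the latch is still unlocked (value of joint lid below 0.05 rad and value of joint latch below 0.4 rad), for 0.2 s.
2. the latch lever is flipped over into its locked position (value of joint latch above 0.9 rad and value of joint lid below 0.05 rad), for 0.2 s.
At the end, for the whole second after the job is handed in: The lid is shut (joint below 0.05 rad), the latch is locked (joint above 0.9 rad), the case stands level and at rest within 30 mm of where it began, and the jar, cupcake and cake stand stand upright within 30 mm of where they began (all of step 2 and linear speed of case below 0.02 m/s and distance of each of case, jar, cupcake, cakestand from where it was at the start of the episode below 0.03 m and angle between case's own z axis and vertical below 0.05 rad and angle between each of jar, cupcake, cakestand's own z axis and vertical below 0.35 rad and linear speed of each of jar, cupcake, cakestand below 0.05 m/s); the robot touches nothing.
It fails at once if the latch is thrown over its centre while the lid is not shut (value of joint latch above 0.6 rad and value of joint lid above 0.08 rad).
It fails at once if the case, its lid or its latch is pushed with the arm instead of the fingers (contact force between the arm and case above 8 N).
It fails at once if the case is shoved more than 30 mm, lifted or tipped, or its lid is lifted further open (value of joint lid above 1.12 rad or distance of case from where it was at the start of the episode above 0.03 m or angle between case's own z axis and vertical above 0.12 rad).
It fails at once if the jar, the cupcake or the cake stand is moved more than 30 mm, lifted or tipped (distance of any of jar, cupcake, cakestand from where it was at the start of the episode above 0.03 m or angle between any of jar, cupcake, cakestand's own z axis and vertical above 0.35 rad).
It also fails if it takes over 45 s, if anything falls off the work surface, if the arm or the gripper's body presses on something with over 40 N, if the wrist force passes 120 N, or if a joint passes its speed limit or range.

ROBOT

A 6-joint arm with a two-finger parallel gripper is mounted at the origin on the work surface. World frame = base frame: x ahead of the robot, y to its left, z up, the work surface at z = 0. Lengths are in m, angles in rad, forces in N, time in s.
With the tool pointing down it reaches from about 0.35 to 0.725 m from the base axis. Payload 6 kg.
Tool frame: the origin (TCP) lies on the centre line of the jaws, within the pads' length; the fingertips stand 11 mm ahead of it and the grasp point (between the pads) lies 8 mm behind it (env.tip_reach is the distance from the TCP to the fingertips, in m); z points along the fingers, y is the direction in which the jaws open and shut (so a half turn about z gives the same grasp; the last joint's range is limited). The gripper opens to 85 mm and grips with 20 to 120 N. Pads are 22 mm wide; open, the fingers measure 114 mm over their backs; the gripper's body (76 mm by 85 mm) begins 54 mm behind the grasp point. The pads swing forward as they close: fully open they stand 13 mm farther back than shut.
Start: joints at [0.334, 0.04, 0.085, 0, -1.615, -0.334], TCP at [0.6, 0, 0.242] pointing down, gripper open.
Joint ranges: [-2.56, 2.56], [-1.29, 2.01], [-1.08, 1.49], [-3.29, 1.98], [-2.81, -0.18], [-2.99, 2.99]. Speed limits (rad/s): [2.57, 2.57, 3.01, 3.14, 3.14, 3.14].

INTERFACE

Orientations are given as [roll, pitch, yaw] about the fixed x, y, z axes, in that order (R = Rz(yaw) Ry(pitch) Rx(roll)).
In Python, from station import env gives the robot as it stands.
- The arm moves only by the shell command python3 -m handwheel 'ROWS' [OPENING] [FORCE]. ROWS is JSON, a list of rows, each an object with "dp": the shift along the tool's x, y, z in cm, a list of three; "dr": the turn, a rotation vector about the tool's x, y, z in degrees, a list of three. In form: [{"dp": [x, y, z], "dr": [rx, ry, rz]}, ...]. A call has exactly 8 rows; each row shifts and turns the commanded pose from where the row before left it, along the tool's axes as they then stand; what a row does not reach is not made up. A row lasts 1/12 s, in which the tool goes at most 41.7 mm and 7.16 degrees, less where a joint would pass 70% of its speed; a pose out of reach is approached as far as the arm can. A call is refused whole if a number of a shift passes 4.17 or a number of a turn 7.16, either way. A call with a gripper value outside its range is refused whole. OPENING is the opening, from 0 (shut) to 1 (fully open), set as the call begins (- or left out, the last holds). The fingers move at their own pace and stop on an object; FORCE is the grip in N (left out, the last holds). Time passes only in rows, so rows that do not move let the fingers close, or fill a call up. It gives the time, the measured TCP pose, the force and the opening at its end, in the units of the state.
- env.get_state(): the state, without advancing time (a new reading comes with each control period).
- env.grab_frame(name): name is "scene" or "side" or "wrist"; returns a dict with "pixels" (480x640x3 uint8, red, green, blue), "depth" (480x640 float32, m along the optical axis (not along the pixel's ray), 0 where there is no reading), "intrinsics" (3x3 intrinsics, pixels), "pose" (4x4, takes a point from camera to world coordinates). Camera axes: x right, y up, looking along -z (the intrinsics and any distortion apply to the point x, -y, -z); pixel columns grow to the right and rows downward; lengths in m; the calibration is good to about 2 mm. A picture is of the moment at which its call begins.
- env.job_done(): hands the job in, once; it reports no verdict.
The state is a dict: "time_s": time; "qpos": joint angles; "joint_velocities": joint speeds; "effort": joint torques, N m; "position": TCP position; "tcp_rot": TCP orientation; "ft_force": force on the tool from outside, world axes, zero at the start; "wrist_torque": the same for the moment, N m; "grip_width": finger opening in m.
Only numpy, scipy, OpenCV 4.12 (cv2) and the standard library are available. Lean on these libraries where they do the work, as an engineer would, in place of code of your own. Each camera call takes 0.05 s, during which the arm holds its last target. There are 200 camera calls.

## Working session

There is one attempt and no reset: what is moved stays moved. The work goes in short steps, Python scripts to look and compute and a shell command to move; the robot and the scene stay as the last step left them, time stands still between calls to the robot, and variables do not carry over. Pictures are saved under pics/ and viewed, about 8 in all and at most 12, crops included, and the job is handed in when it is done.

```bash
ls; mkdir -p pics
python3 - <<'E'
from station import env
import cv2,numpy as np
s=env.get_state();print({k:np.round(v,3).tolist() for k,v in s.items()},env.tip_reach)
for n in("scene","side"):
    f=env.grab_frame(n);np.savez(f"pics/{n}0.npz",**f);cv2.imwrite(f"pics/{n}0.png",f["pixels"][:,:,::-1]);print(n,np.round(f["pose"],3).tolist())
E
```

```text
pics
{'time_s': 0.0, 'qpos': [0.334, 0.041, 0.084, -0.0, -1.615, -0.334], 'joint_velocities': [-0.001, -0.0, 0.001, -0.001, 0.001, -0.001], 'effort': [-0.001, -36.82, 34.741, 6.932, -0.005, -0.0], 'position': [0.6, 0.0, 0.241], 'tcp_rot': [3.14, -0.0, -1.571], 'ft_force': [-0.418, 0.845, -0.103], 'wrist_torque': [-0.028, 0.075, 0.01], 'grip_width': 0.086} 0.011
scene [[-0.674, -0.497, 0.547, 1.06], [0.739, -0.438, 0.512, 0.535], [-0.015, 0.749, 0.662, 0.669], [0.0, 0.0, 0.0, 1.0]]
side [[0.75, 0.428, -0.504, -0.053], [-0.661, 0.471, -0.584, -0.647], [-0.012, 0.771, 0.636, 0.936], [0.0, 0.0, 0.0, 1.0]]
```

View pics/scene0.png

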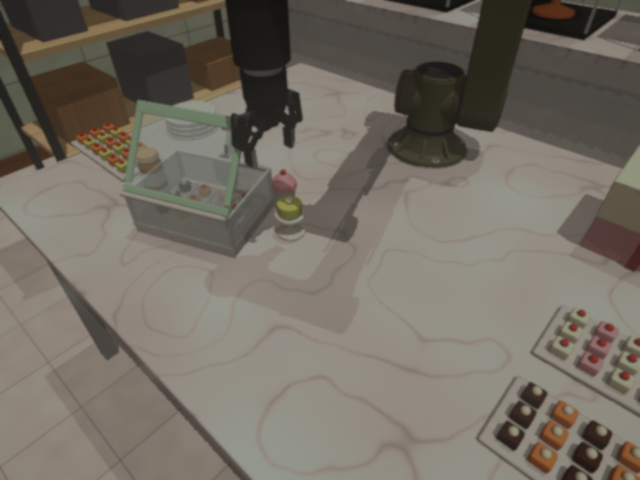

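View pics/side0.png

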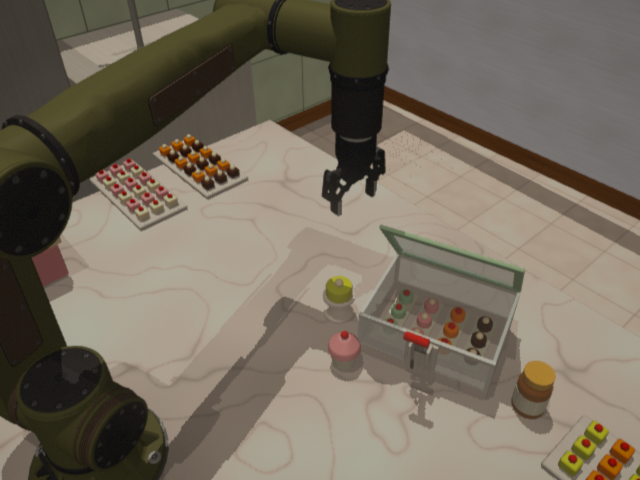

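The side view shows the case with its red bar at (417,339), the green lid rim from (385,232) to (520,280), the cake stand at (340,290), the cupcake at (345,350) and the jar at (533,390). Next I'll turn these into 3D positions.

```bash
cat > h.py <<'E'
import cv2,numpy as np
def cloud(f):
    d=f["depth"];K=f["intrinsics"];v,u=np.mgrid[:480,:640]
    P=np.stack([(u-K[0,2])/K[0,0]*d,-(v-K[1,2])/K[1,1]*d,-d],-1)
    return P@f["pose"][:3,:3].T+f["pose"][:3,3]
def masks(f):
    hsv=cv2.cvtColor(f["pixels"],cv2.COLOR_RGB2HSV);H,S,V=[hsv[...,i].astype(int) for i in range(3)]
    return hsv
E
python3 - <<'E'
from h import *
for n in("scene","side"):
    f=dict(np.load(f"pics/{n}0.npz"));P=cloud(f);hsv=masks(f);H,S,V=[hsv[...,i].astype(int) for i in range(3)]
    ok=(f["depth"]>0)&(P[...,0]>.3)&(P[...,0]<.95)&(P[...,1]<.1)&(P[...,1]>-.6)
    g=ok&(H>40)&(H<85)&(S>30)&(P[...,2]>.1)
    k=cv2.morphologyEx(g.astype(np.uint8),cv2.MORPH_OPEN,np.ones((3,3)))>0
    nc,L,st,c=cv2.connectedComponentsWithStats(k.astype(np.uint8))
    print(n)
    for i in range(1,nc):
        if st[i,4]>40:
            Q=P[L==i];print("green",st[i],np.round(Q.mean(0),3),hsv[L==i].mean(0).round(), "lo",np.round(np.percentile(Q,3,0),3),"hi",np.round(np.percentile(Q,97,0),3))
            if st[i,4]>400:
                h=cv2.convexHull(np.argwhere(L==i)[:,::-1].astype(np.int32));q=cv2.approxPolyDP(h,8,True)[:,0];print([(a.tolist(),np.round(P[a[1],a[0]],3).tolist()) for a in q])
    r=ok&((H<6)|(H>174))&(S>170)&(P[...,2]>.03)
    nc,L,st,c=cv2.connectedComponentsWithStats(r.astype(np.uint8))
    for i in range(1,nc):
        if st[i,4]>15:
            Q=P[L==i];print("red",st[i],np.round(np.median(Q,0),3));
            if st[i,4]>100:
                m=Q.mean(0);w,s,vt=np.linalg.svd(Q-m,full_matrices=False);print("axis",vt[0],np.ptp((Q-m)@vt[0]))
    if n=="side":
        for nm,(a,b) in dict(stand=(340,285),cup=(345,345),jar=(538,375)).items():print(nm,P[b,a].round(3))
E
```

```text
scene
green [ 125  100  107   82 1557] [ 0.65  -0.253  0.245] [ 49.  48. 120.] lo [ 0.589 -0.331  0.148] hi [ 0.745 -0.136  0.273]
[([230, 117], [0.67, -0.009, 0.346]), ([231, 127], [0.671, -0.01, 0.328]), ([125, 180], [0.756, -0.303, 0.137]), ([137, 100], [0.66, -0.344, 0.272])]
green [223 148  17  59 466] [ 0.636 -0.081  0.18 ] [ 49.  46. 116.] lo [ 0.606 -0.097  0.137] hi [ 0.667 -0.067  0.223]
[([236, 148], [0.674, -0.0, 0.294]), ([227, 206], [0.668, -0.068, 0.135])]
green [124 184 106  32 807] [ 0.715 -0.176  0.125] [ 49.  46. 123.] lo [ 0.673 -0.293  0.119] hi [ 0.76  -0.066  0.131]
[([229, 213], [0.669, -0.063, 0.121]), ([124, 185], [0.761, -0.303, 0.127])]
side
green [381 226 143  47 664] [ 0.613 -0.231  0.268] [ 44.  62. 125.] lo [ 0.568 -0.338  0.264] hi [ 0.653 -0.117  0.272]
[([523, 272], [0.656, -0.345, 0.266]), ([381, 226], [0.568, -0.105, 0.268])]
green [401 251 112  38 404] [ 0.703 -0.194  0.136] [ 43.  51. 101.] lo [ 0.661 -0.291  0.123] hi [ 0.743 -0.09   0.15 ]
[([512, 288], [0.748, -0.294, 0.128]), ([401, 251], [0.659, -0.085, 0.14])]
red [396 304   5   5  18] [ 0.598 -0.14   0.062]
red [456 308   6   6  25] [ 0.681 -0.229  0.06 ]
red [449 323   6   6  27] [ 0.639 -0.244  0.06 ]
red [341 331   7   7  36] [ 0.452 -0.135  0.085]
red [404 332  25  15 192] [ 0.486 -0.274  0.169]
axis [ 0.34058658 -0.94012426 -0.01292891] 0.04264948501428097
red [595 425   7   6  34] [ 0.659 -0.546  0.042]
red [583 440   7   6  33] [ 0.617 -0.546  0.042]
red [621 443   8   7  46] [ 0.659 -0.592  0.041]
red [569 456   7   6  36] [ 0.576 -0.546  0.04 ]
red [608 459   8   7  44] [ 0.617 -0.592  0.042]
red [595 475   8   5  32] [ 0.576 -0.59   0.042]
stand [ 0.529 -0.04   0.094]
cup [ 0.443 -0.147  0.073]
jar [ 0.63  -0.433  0.1  ]
```

```bash
python3 -m handwheel '[{"dp":[0,0,-2],"dr":[0,0,-5]},{"dp":[0,0,-2],"dr":[0,0,-5]},{"dp":[0,0,-2],"dr":[0,0,-5]},{"dp":[0,0,-0.5],"dr":[0,0,-5]},{"dp":[3,0.2,0],"dr":[0,0,0]},{"dp":[3,0.2,0],"dr":[0,0,0]},{"dp":[3,0.2,0],"dr":[0,0,0]},{"dp":[3,0,0],"dr":[0,0,0]}]' 0 40
python3 -m handwheel '[{"dp":[3,0,0],"dr":[0,0,0]},{"dp":[3,0,0],"dr":[0,0,0]},{"dp":[3,0,0],"dr":[0,0,0]},{"dp":[0.8,0,0],"dr":[0,0,0]},{"dp":[0,0,0],"dr":[0,0,0]},{"dp":[0,0,0],"dr":[0,0,0]},{"dp":[0,0,0],"dr":[0,0,0]},{"dp":[0,0,0],"dr":[0,0,0]}]'
python3 - <<'E'
from station import env
import cv2,numpy as np
f=env.grab_frame("side");cv2.imwrite("pics/s1.png",f["pixels"][130:430,220:620,::-1].repeat(2,0).repeat(2,1))
E
```

```text
time_s: 0.77
position: [0.6354, -0.1159, 0.307]
tcp_rot: [3.141, 0.0, -1.221]
ft_force: [0.7, -0.2, 0.9]
grip_width: -0.0004
time_s: 1.43
position: [0.6688, -0.2057, 0.3078]
tcp_rot: [-3.141, -0.0, -1.22]
ft_force: [-0.1, 0.3, 0.4]
grip_width: -0.0001
```

View pics/s1.png

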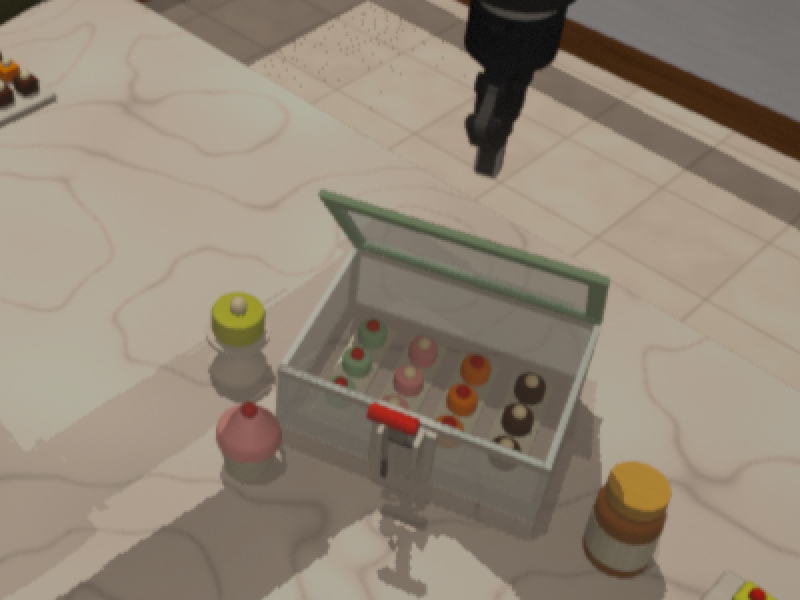

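The closed fingers sit behind and above the lid, at about (485,170) in the crop. Next I'll go down behind the lid and start sweeping it shut.

```bash
python3 -m handwheel '[{"dp":[0,0,2.5],"dr":[0,0,0]},{"dp":[0,0,2.5],"dr":[0,0,0]},{"dp":[0,1.5,0],"dr":[0,0,0]},{"dp":[0,1.5,0],"dr":[0,0,0]},{"dp":[0,1.3,1],"dr":[0,0,0]},{"dp":[0,1.2,1.3],"dr":[0,0,0]},{"dp":[0,1.2,1.7],"dr":[0,0,0]},{"dp":[0,0,0],"dr":[0,0,0]}]'
python3 - <<'E'
from station import env
import cv2,numpy as np
f=env.grab_frame("side");cv2.imwrite("pics/s2.png",f["pixels"][130:430,220:620,::-1].repeat(2,0).repeat(2,1))
E
```

```text
time_s: 2.15
position: [0.6038, -0.2292, 0.215]
tcp_rot: [3.139, 0.002, -1.221]
ft_force: [0.4, 0.8, -1.3]
grip_width: 0.0
```

View pics/s2.png

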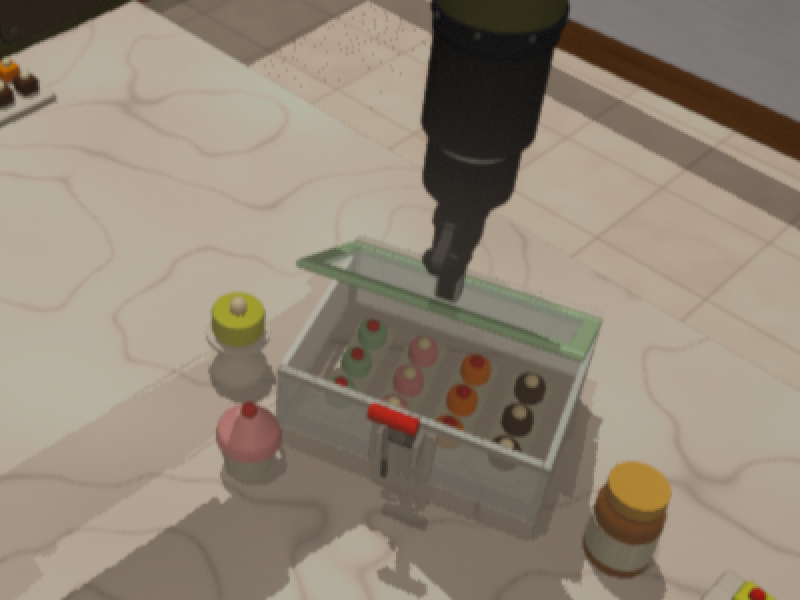

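The rim is following the fingertips at about (450,295), and the case hasn't moved. I'll carry on along the arc until it's shut.

```bash
python3 -m handwheel '[{"dp":[0,0.9,1.4],"dr":[0,0,0]},{"dp":[0,0.8,1.5],"dr":[0,0,0]},{"dp":[0,0.6,1.5],"dr":[0,0,0]},{"dp":[0,0.6,1.5],"dr":[0,0,0]},{"dp":[0,0.6,1.5],"dr":[0,0,0]},{"dp":[0,0.5,1],"dr":[0,0,0]},{"dp":[0,0,0.5],"dr":[0,0,0]},{"dp":[0,0,0.2],"dr":[0,0,0]}]'
python3 - <<'E'
from station import env
import cv2,numpy as np
f=env.grab_frame("side");cv2.imwrite("pics/s3.png",f["pixels"][130:430,220:620,::-1].repeat(2,0).repeat(2,1))
E
```

```text
time_s: 2.87
position: [0.5685, -0.2434, 0.1276]
tcp_rot: [3.141, -0.001, -1.221]
ft_force: [-5.6, 4.0, 11.4]
grip_width: 0.0002
```

View pics/s3.png

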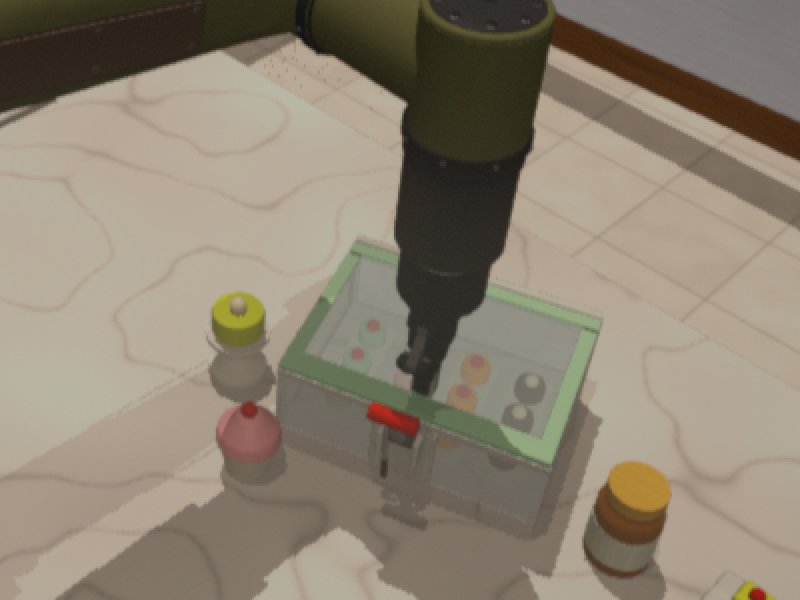

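The lid lies flat and shut, with 11 N of reaction at the tip. The red bar is still leaning forward at (393,417). I'll hold briefly, then lift straight up and check.

```bash
python3 -m handwheel '[{"dp":[0,0,0],"dr":[0,0,0]},{"dp":[0,0,0],"dr":[0,0,0]},{"dp":[0,0,0],"dr":[0,0,0]},{"dp":[0,0,-1],"dr":[0,0,0]},{"dp":[0,0,-2],"dr":[0,0,0]},{"dp":[0,0,-3],"dr":[0,0,0]},{"dp":[0,0,-3],"dr":[0,0,0]},{"dp":[0,0,-1.5],"dr":[0,0,0]}]'
python3 -m handwheel '[{"dp":[0,2,0],"dr":[0,0,0]},{"dp":[0,3,0],"dr":[0,0,0]},{"dp":[0,3,0],"dr":[0,0,0]},{"dp":[0,3,0],"dr":[0,0,0]},{"dp":[0,2.5,0],"dr":[0,0,0]},{"dp":[0,0.5,0],"dr":[0,0,0]},{"dp":[0,0,0],"dr":[0,0,0]},{"dp":[0,0,0],"dr":[0,0,0]}]'
python3 - <<'E'
from station import env
from h import *
for n in("scene","side"):
    f=env.grab_frame(n);cv2.imwrite(f"pics/{n}4.png",f["pixels"][:,:,::-1]);P=cloud(f);hsv=masks(f);H,S,V=[hsv[...,i].astype(int) for i in range(3)]
    ok=(f["depth"]>0)&(P[...,2]>.09)&(P[...,0]>.4)&(P[...,0]<.85)&(P[...,1]<-.03)&(P[...,1]>-.4)
    g=cv2.erode((ok&(H>38)&(H<85)&(S>30)).astype(np.uint8),np.ones((3,3)))>0
    Q=P[g];C=Q[:,:2]-[.631,-.221];x=C@[.94,.343];y=C@[-.343,.94]
    print(n,len(Q),"z vs x:",[(round(a,2),np.round(np.median(Q[(x>a)&(x<a+.03)][:,2]),4)) for a in np.arange(-.12,.12,.03) if ((x>a)&(x<a+.03)).sum()>5],"x",np.percentile(x,[1,99]).round(3),"y",np.percentile(y,[1,99]).round(3))
    r=ok&((H<6)|(H>174))&(S>170)&(P[...,2]>.13)
    Q=P[r]
    if len(Q)>10:
        m=np.median(Q,0);c=m[:2]-[.631,-.221];print("bar",m.round(3),c@[.94,.343],c@[-.343,.94],len(Q))
print(env.get_state()["position"])
E
```

```text
time_s: 3.58
position: [0.5693, -0.2442, 0.2363]
tcp_rot: [-3.138, -0.004, -1.222]
ft_force: [0.7, 0.1, 1.2]
grip_width: 0.0
time_s: 4.25
position: [0.4372, -0.2914, 0.2318]
tcp_rot: [-3.141, -0.0, -1.222]
ft_force: [0.6, -0.0, 0.0]
grip_width: 0.0
scene 1223 z vs x: [(np.float64(-0.12), np.float64(0.1192)), (np.float64(-0.09), np.float64(0.1196)), (np.float64(-0.06), np.float64(0.1199)), (np.float64(-0.03), np.float64(0.1194)), (np.float64(0.0), np.float64(0.1196)), (np.float64(0.03), np.float64(0.1192)), (np.float64(0.06), np.float64(0.1192)), (np.float64(0.09), np.float64(0.1195))] x [-0.093  0.098] y [-0.118  0.135]
side 1880 z vs x: [(np.float64(-0.12), np.float64(0.1177)), (np.float64(-0.09), np.float64(0.1174)), (np.float64(-0.06), np.float64(0.1174)), (np.float64(-0.03), np.float64(0.1175)), (np.float64(0.0), np.float64(0.1177)), (np.float64(0.03), np.float64(0.1171)), (np.float64(0.06), np.float64(0.1176)), (np.float64(0.09), np.float64(0.1165))] x [-0.098  0.094] y [-0.124  0.129]
bar [ 0.49  -0.283  0.169] -0.15355809667949014 -0.009677380387168845 100
[ 0.43755743 -0.29104816  0.23110414]
```

View pics/side4.png

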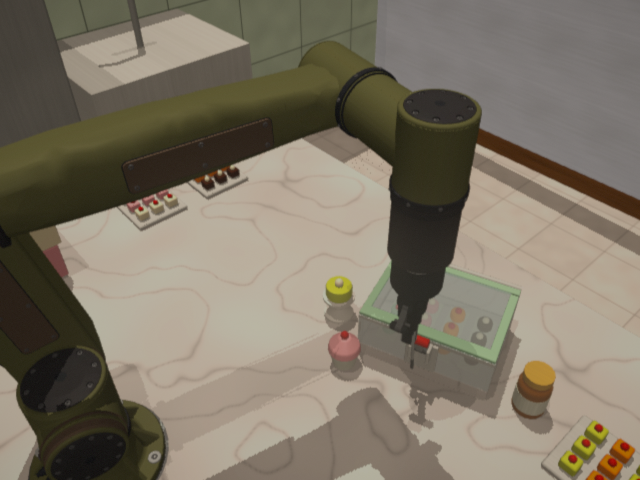

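The lid is flat to within 1 mm across its length. The bar is still unlocked, and the fingers are now in front of it, around (407,330). Next I'll go down and push the lever.

```bash
python3 -m handwheel '[{"dp":[0,0,2.5],"dr":[0,0,0]},{"dp":[0,0,2.5],"dr":[0,0,0]},{"dp":[0,0,1.8],"dr":[0,0,0]},{"dp":[0,0,0],"dr":[0,0,0]},{"dp":[0,-1,0],"dr":[0,0,0]},{"dp":[0,-1,0],"dr":[0,0,0]},{"dp":[0,-0.8,0],"dr":[0,0,0]},{"dp":[0,-0.8,0],"dr":[0,0,0]}]'
python3 -m handwheel '[{"dp":[0,-0.8,0],"dr":[0,0,0]},{"dp":[0,-0.8,0],"dr":[0,0,0]},{"dp":[0,-0.8,0],"dr":[0,0,0]},{"dp":[0,-0.8,0],"dr":[0,0,0]},{"dp":[0,-0.8,0],"dr":[0,0,0]},{"dp":[0,-0.6,0],"dr":[0,0,0]},{"dp":[0,0,0],"dr":[0,0,0]},{"dp":[0,0,0],"dr":[0,0,0]}]'
python3 - <<'E'
from station import env
import cv2,numpy as np
f=env.grab_frame("side");cv2.imwrite("pics/s5.png",f["pixels"][130:430,220:620,::-1].repeat(2,0).repeat(2,1))
E
```

```text
time_s: 5.02
position: [0.4718, -0.279, 0.1647]
tcp_rot: [3.141, -0.001, -1.221]
ft_force: [-14.2, -3.5, 12.1]
grip_width: 0.0001
time_s: 5.68
position: [0.5141, -0.263, 0.1629]
tcp_rot: [3.141, 0.0, -1.221]
ft_force: [-1.2, 0.1, 0.2]
grip_width: -0.0
```

View pics/s5.png

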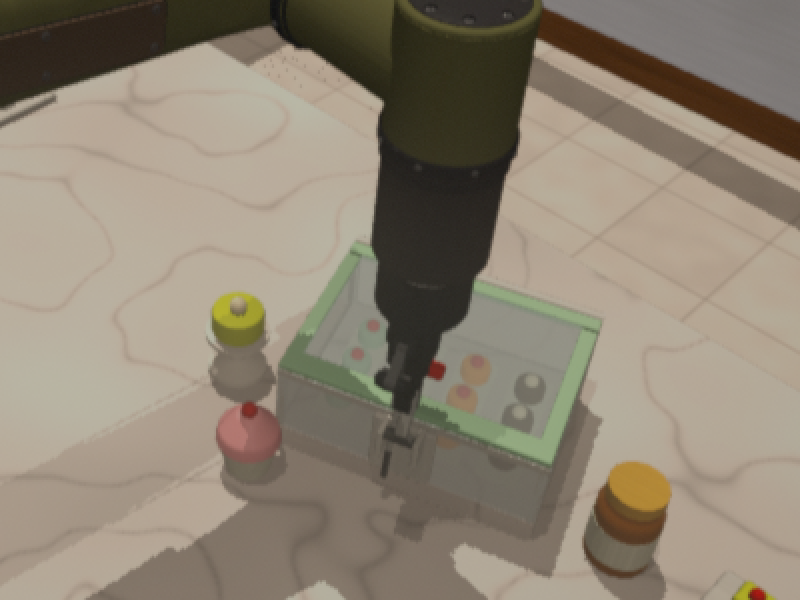

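The bar has snapped over the lid, with its end visible at (435,370). The fingers are no longer loaded. Next I'll back off toward the front, rise and check.

```bash
python3 -m handwheel '[{"dp":[0,1,0],"dr":[0,0,0]},{"dp":[0,2,0],"dr":[0,0,0]},{"dp":[0,3,0],"dr":[0,0,0]},{"dp":[0,3,0],"dr":[0,0,0]},{"dp":[0,0,-3],"dr":[0,0,0]},{"dp":[0,0,-3],"dr":[0,0,0]},{"dp":[0,0,-3],"dr":[0,0,0]},{"dp":[0,0,-2],"dr":[0,0,0]}]'
python3 -m handwheel '[{"dp":[-1,1,-1],"dr":[0,0,0]},{"dp":[-3,1,0],"dr":[0,0,0]},{"dp":[-3,0,0],"dr":[0,0,0]},{"dp":[-3,0,0],"dr":[0,0,0]},{"dp":[-3,0,0],"dr":[0,0,0]},{"dp":[0,0,0],"dr":[0,0,0]},{"dp":[0,0,0],"dr":[0,0,0]},{"dp":[0,0,0],"dr":[0,0,0]}]'
python3 - <<'E'
from station import env
from h import *
f=env.grab_frame("side");cv2.imwrite("pics/side6.png",f["pixels"][130:430,220:620,::-1].repeat(2,0).repeat(2,1));P=cloud(f);hsv=masks(f);H,S,V=[hsv[...,i].astype(int) for i in range(3)]
ok=(f["depth"]>0)&(P[...,2]>.09)&(P[...,0]>.4)&(P[...,0]<.85)&(P[...,1]<-.06)&(P[...,1]>-.4)
g=cv2.erode((ok&(H>38)&(H<85)&(S>30)).astype(np.uint8),np.ones((3,3)))>0
Q=P[g];C=Q[:,:2]-[.631,-.221];x=C@[.94,.343];y=C@[-.343,.94]
print([(round(a,2),np.round(np.median(Q[(x>a)&(x<a+.03)][:,2]),4)) for a in np.arange(-.12,.12,.03) if ((x>a)&(x<a+.03)).sum()>5],"x",np.percentile(x,[1,99]).round(3),"y",np.percentile(y,[1,99]).round(3))
Q=P[ok&((H<6)|(H>174))&(S>170)&(P[...,2]>.13)];m=np.median(Q,0);c=m[:2]-[.631,-.221];print("bar",m.round(3),c@[.94,.343],c@[-.343,.94],len(Q))
E
```

```text
time_s: 6.4
position: [0.4283, -0.295, 0.277]
tcp_rot: [-3.139, -0.003, -1.223]
ft_force: [1.1, -1.2, 0.4]
grip_width: -0.0002
time_s: 7.07
position: [0.3656, -0.179, 0.2835]
tcp_rot: [-3.141, -0.0, -1.221]
ft_force: [1.6, -0.4, 0.7]
grip_width: -0.0002
[(np.float64(-0.12), np.float64(0.1176)), (np.float64(-0.09), np.float64(0.1173)), (np.float64(-0.06), np.float64(0.1174)), (np.float64(-0.03), np.float64(0.1177)), (np.float64(0.0), np.float64(0.1176)), (np.float64(0.03), np.float64(0.1174)), (np.float64(0.06), np.float64(0.1176)), (np.float64(0.09), np.float64(0.1163))] x [-0.098  0.094] y [-0.124  0.129]
bar [ 0.551 -0.249  0.169] -0.08508432174173475 0.0014122908134758308 150
```

View pics/side6.png

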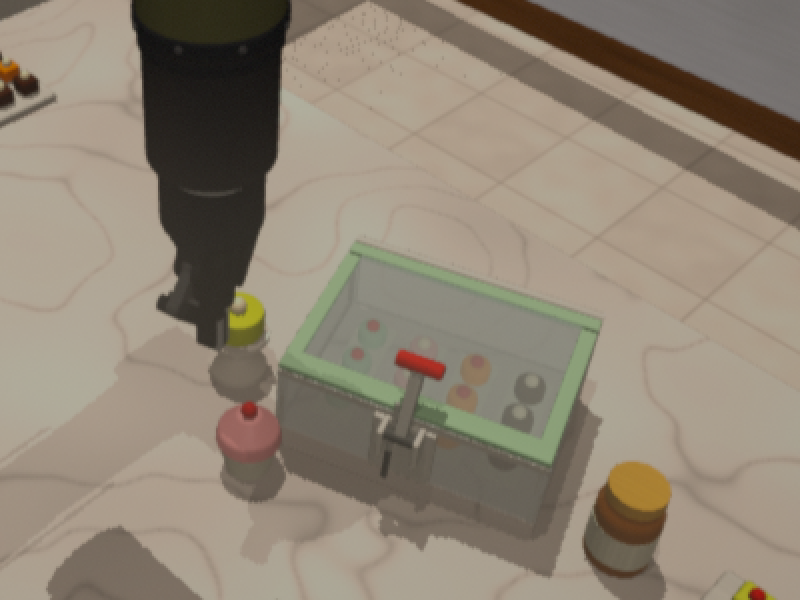

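The lid is flat, the bar at (420,363) is in its locked position, and the case and the three small things haven't moved. The hand is clear, so I'll hand in.

```bash
python3 -c "
from station import env
print(env.job_done())"
```

```text
the job is handed in; nothing more can be done
None
```

The lid is shut and the latch is locked. I swept the lid closed with the shut fingertips, checked it was flat, then pushed the red bar over its centre from the front and backed the hand away. I handed the job in at about 7 s of the 45 s allowed.

**Lid:** its top measures about 117 mm above the counter along its whole length, flat to about 1 mm.

**Latch:** the bar reads 85 mm in front of the case's centre. The locked position is 83 mm.

**Case and small things:** the lid rim's outline reads the same before and after the latch push, so the case did not shift then. In the last picture the case, jar, cupcake and cake stand look unmoved. I judged the small things by eye.

**Forces:** the highest readings I saw were about 13 N (11 N of it upward) at the end of closing the lid, and about 19 N while starting the latch. That second reading is above the expected 5 N, and part of it was along z. I only saw the force at the end of each call, so I may have missed higher peaks.

No check failed or disagreed, and the hand-in gives no verdict.

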